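Turn the round canvas to the drying blower and open its air

ROBOT

A 6-joint arm with a two-finger parallel gripper is mounted at the origin on the work surface. World frame = base frame: x ahead of the robot, y to its left, z up, the work surface at z = 0. Lengths are in m, angles in rad, forces in N, time in s.
With the tool pointing down it reaches from about 0.375 to 0.975 m from the base axis. Payload 3.8 kg.
Tool frame: the origin (TCP) lies on the centre line of the jaws, within the pads' length; the fingertips stand 14 mm ahead of it and the grasp point (between the pads) lies 5 mm behind it; z points along the fingers, y is the line along which they close (so a half turn about z gives the same grasp; the last joint's range is limited). The gripper opens to 85 mm and grips with 20 to 120 N. Pads are 22 mm wide; open, the fingers measure 114 mm over their backs; the gripper's body (76 mm by 85 mm) begins 54 mm behind the grasp point. The pads swing forward as they close: fully open they stand 13 mm farther back than shut.
Start: joints at [-1.253, 0.264, 1.604, -0, 1.274, -0.037], TCP at [0.234, -0.633, 0.245] pointing down, gripper open.
Joint ranges: [-2.63, 2.63], [-0.94, 2.18], [0.31, 2.57], [-1.31, 4.45], [0, 2.66], [-2.55, 2.55]. Speed limits (rad/s): [2.57, 2.57, 3.14, 3.14, 3.14, 3.14].

INTERFACE

Orientations are given as a rotation vector (axis times angle).
In Python, from workcell import bot, eyes, spot_in gives the robot as it stands.
- The arm moves only by the tool carry_out, never from a script. Its argument "series" is text: rows parted by semicolons, each of 4 numbers parted by spaces: the shift along the world's x, y, z in m, then the turn about the world's z in degrees. In form: tx ty tz roll; .... A call has 1 to 20 rows; each row shifts and turns the commanded pose from where the row before left it; what a row does not reach is not made up. A row lasts 1/8 s, in which the tool goes at most 62.5 mm and 10.7 degrees, less where a joint would pass 70% of its speed; a pose out of reach is approached as far as the arm can. A call is refused whole if a number of a shift passes 0.0625 or a number of a turn 10.7, either way. A call with a gripper value outside its range is refused whole. "jaw" is the gripper command: -1 is shut, 1 is fully open, values between are in proportion, set as the call begins (left out, the last holds). The fingers move at their own pace and stop on an object; "grip_force" is the grip in N (left out, the last holds). Time passes only in rows, so rows that do not move let the fingers close. It gives the time, the measured TCP pose, the force, the opening and the grip force at its end, in the units of the state.
- bot.read_state(): the state, without advancing time (a new reading comes with each control period).
- eyes.read_camera(name): name is "scene" or "side" or "wrist"; returns (picture, depth): 400x640x3 uint8, blue, green, red; 400x640 float32, m along the optical axis (not along the pixel's ray), 0 where there is no reading.
- eyes.get_calibration(name): a dict with "K" (3x3 intrinsics, pixels), "distortion" ([k1, k2, p1, p2, k3] as OpenCV has them; the pictures are not rectified), "position" and "rotation" of the camera in the world; the wrist camera has in their place "T_tool_cam" (4x4, takes a point from camera to tool coordinates, whose origin is the TCP and whose axes are the flange's). Camera axes: x right, y down, z forward; pixel columns grow to the right and rows downward; lengths in m; the calibration is good to about 2 mm. A picture is of the moment at which its call begins: read the wrist's pose just before it. get_calibration takes no time and is no camera call.
- bot.finish_job(): hands the job in; it is judged then, once.
Trained networks look in the newest picture that a camera, given by its name, has taken for a name from the list of things; names that differ only in an ending like _2 or _b are one class to them, and where a whole thing is asked for, a point or a joint stands for the part that bears it (a point fixed in the world has none). Each returns a list of dicts, best first, with "score" (0 to 1); they miss things now and then, are a little off and sometimes report something else, mostly with a low value. They report only what shows in the picture. A call takes as long as a camera call. They do not tell look-alikes from the thing itself.
- spot_in(camera, target): "rect" ([centre column, centre row, width, height] in pixels, round what is visible of it).
The state is a dict: "time": time; "q": joint angles; "joint_vel": joint speeds; "joint_torque": joint torques, N m; "tool_pos": TCP position; "tcp_rot": TCP orientation; "wrist_force": force on the tool from outside, world axes, zero at the start; "torque": the same for the moment, N m; "width": opening from 0.0 (shut) to 1.0 (fully open); "grip_force": force on a finger pad.
Only numpy, scipy, OpenCV 4.12 (cv2) and the standard library are available. Lean on these libraries where they do the work, as an engineer would, in place of code of your own. Each camera call takes 0.05 s, during which the arm holds its last target. There are 200 camera calls.

TASK

Push the arms of the drying stand round with a finger until the round canvas is centred in front of the blower's outlet, then push the lever on top of the blower fully over to its stop on the outlet side to let the air out. The paint is wet, so do not touch any canvas; only push, leave the stand where it stands, and leave the bottle, jar and mug alone.

Things in the scene. Friction and masses are not known exactly. Their poses are not given: they have to be found in the camera images.
- stand: Heavy loose drying stand, 2 to 3.5 kg: dark steel foot, a disc 190 mm across and 20 mm high, with a 32 mm column. Origin: centre of the foot's underside, on the vertical turning axis. Its x axis points level at the blower.
- carousel (a joint): Angle of the three-armed carousel on the stand (rad), counter-clockwise positive from above, endless both ways: may read anything from 0 to 2 pi or beyond. 0 or any multiple of 2 pi = the round canvas's arm points along the stand's x axis, at the blower. Light friction (0.08 N m: 1.2 N at 65 mm from the axis); stays where left, does not coast.
- round_arm (a point): Point on the top face of the round canvas's arm, 65 mm from the turning axis. Three level aluminium arms at 120 degrees (counter-clockwise: round, square, oblong), each 16 mm wide, from 80 to 100 mm above the table, bare and free to push from 25 mm (hub) to 105 mm from the axis. Beneath and between them all is free down to the foot.
- hub (a point): Top of the carousel's hub, on the turning axis, 114 mm above the table (a 22 mm button 8 mm high stands on it).
- round_canvas: Round canvas, 80 mm across, 18 mm thick, painted dark blue, fixed flat on its arm. Origin: centre of its underside, 145 mm from the turning axis, 100 mm above the table. Its x axis points away from the turning axis.
- square_canvas: Square canvas, 75 x 75 x 18 mm, painted alike. Origin: centre of its underside, 145 mm from the turning axis. x axis outward.
- oblong_canvas: Oblong canvas, 60 mm along the arm, 100 mm across it, 18 mm thick, painted alike. Origin: centre of its underside, 145 mm from the turning axis. x axis outward.
- blower: Grey drying blower, fixed to the table: 120 x 120 mm, top 130 mm above the table. Origin: centre of its underside, 300 to 330 mm from the stand's axis. The black outlet, 90 mm wide, stands 25 mm out of the face on its -x side and looks along -x, straight at the stand's axis.
- pivot (a point): Top of the lever's pivot post, on the lever's vertical axis, 20 mm from the blower's centre towards the outlet, 168 mm above the table.
- lever_end (a point): Centre of the top of the lever's black round end, 20 mm across, from 150 to 170 mm above the table, 70 mm from the pivot's axis. The level steel bar from pivot to end is 75 mm long, 12 mm wide, from 150 to 166 mm above the table, so 20 mm free beneath it.
- lever (a joint): Swing of the lever (rad), 0 to 1.3 (the stop). At 0 the bar points along the blower's -y axis; growing values swing it clockwise seen from above, towards the blower's -x (outlet) side. Light friction (0.05 N m), stays where left.
- paint_bottle: Bystander: white bottle, 48 mm across, 120 mm high. Origin: centre of its underside.
- paint_jar: Bystander: low jar, 64 mm across, 65 mm high. Origin: centre of its underside.
- brush_mug: Bystander: white open cup, 72 mm across, 90 mm high. Origin: centre of its underside.
Mind the look-alikes: they are no part of the job. There is more than one size of the blower; the job needs the smallest.

How it is judged:
On the way, in this order (a step that is already met when the one before it is completed fails the run):
1. the round canvas stands centred in front of the outlet (y of round_canvas in the frame of blower between -0.015 and 0.015 m and x of round_canvas in the frame of blower above -0.25 m), for 0.2 s.
2. the lever is pushed over to its stop (value of joint lever above 1.17 rad), for 0.2 s.
At the end, for the whole second after the job is handed in: The round canvas is at rest on the outlet's side of the stand, its centre within 15 mm sideways of the outlet's centre line; the lever is past 1.17 rad of its 1.3 rad; the stand is within 20 mm of where it stood (all of step 1 and value of joint lever above 1.17 rad and linear speed of each of round_canvas, stand below 0.01 m/s and distance of stand from where it was at the start of the episode below 0.02 m); the robot touches nothing.
It fails at once if a wet canvas was touched (contact force between any of the fingers, the arm and round_canvas above 0.3 N or contact force between any of the fingers, the arm and square_canvas above 0.3 N or contact force between any of the fingers, the arm and oblong_canvas above 0.3 N).
It fails at once if the stand was shoved along, lifted or tipped (distance of stand from where it was at the start of the episode above 0.02 m or height (world z) of stand above 0.008 m or angle between stand's own z axis and vertical above 0.1 rad).
It fails at once if the bottle, jar or mug was moved or lifted (distance of any of paint_bottle, paint_jar, brush_mug from where it was at the start of the episode above 0.015 m).
It also fails if it takes over 72 s, if anything falls off the work surface, if the arm or the gripper's body presses on something with over 40 N, if the wrist force passes 120 N, or if a joint passes its speed limit or range.

## Working session

There is one attempt and no reset: what is moved stays moved. The work goes in short steps, Python scripts to look and compute and a tool call to move; the robot and the scene stay as the last step left them, time stands still between calls to the robot, and variables do not carry over. Pictures are saved under pics/ and viewed, at most 10 in all, crops included, and the job is handed in when it is done.

Besides the shell and the picture viewer there is one more tool, called after "Call:" by a JSON object that holds its "name" and its "arguments", one argument or row to a line. carry_out: Moves the arm, as the interface text tells. Its arguments: {"type":"object","properties":{"series":{"type":"string"},"jaw":{"type":"number"},"grip_force":{"type":"number"}},"required":["series"]}

```bash
mkdir -p pics; cat > h.py <<'E'
from workcell import bot, eyes, spot_in
import numpy as np, cv2
def world(cam,depth,uv,st=None):
    c=eyes.get_calibration(cam)
    uv=np.atleast_2d(np.array(uv,float))
    n=cv2.undistortPoints(uv[:,None],np.array(c["K"]),np.array(c["distortion"]))[:,0]
    d=np.array([depth[int(round(v)),int(round(u))] for u,v in uv])
    p=np.c_[n,np.ones(len(n))]*d[:,None]
    return p@np.array(c["rotation"]).T+np.array(c["position"])
E
python3 - <<'E'
from h import *
for cam in ["scene","side"]:
    im,d=eyes.read_camera(cam); cv2.imwrite(f"pics/{cam}0.png",im); np.save(f"pics/{cam}0.npy",d)
    c=eyes.get_calibration(cam); print(cam,np.round(c["position"],3),np.round(c["rotation"],2).tolist())
    for t in ["stand","blower","round_canvas","square_canvas","oblong_canvas","lever_end","pivot","hub","paint_bottle","paint_jar","brush_mug"]:
        for r in spot_in(cam,t)[:4]:
            u,v=r["rect"][:2]
            print(t,round(r["score"],2),np.round(r["rect"]).astype(int).tolist(),np.round(world(cam,d,[u,v])[0],3))
print(bot.read_state()["time"])
E
```

```text
scene [ 1.005 -0.702  0.976] [-2.26, -0.71, 0.3]
stand 0.88 [274, 241, 132, 102] 1.556
blower 0.94 [395, 149, 77, 78] 0.989
blower 0.75 [362, 202, 61, 63] 1.1
blower 0.71 [301, 146, 78, 72] 1.673
round_canvas 0.76 [227, 250, 32, 28] 1.801
square_canvas 0.96 [316, 270, 46, 38] 1.223
oblong_canvas 0.62 [300, 204, 39, 22] 1.505
lever_end 0.77 [402, 129, 30, 30] 0.981
lever_end 0.69 [305, 123, 26, 25] 1.692
lever_end 0.59 [366, 189, 20, 25] 1.096
lever_end 0.57 [310, 318, 24, 34] 1.172
pivot 0.82 [362, 200, 60, 61] 1.101
pivot 0.57 [394, 151, 74, 81] 0.991
pivot 0.56 [300, 144, 72, 75] 1.686
hub 0.58 [276, 240, 128, 100] 1.54
hub 0.19 [367, 190, 19, 22] 1.091
paint_bottle 0.9 [224, 318, 23, 37] 1.631
paint_bottle 0.43 [364, 201, 56, 59] 1.091
paint_jar 0.82 [309, 316, 24, 37] 1.181
brush_mug 0.77 [412, 229, 26, 39] 0.718
brush_mug 0.43 [364, 202, 58, 64] 1.083
side [0.184 0.773 1.168] [-0.59, 2.79, -1.0]
stand 0.93 [348, 182, 114, 90] -1.466
blower 0.94 [371, 314, 106, 121] -0.299
blower 0.78 [238, 316, 117, 126] -0.109
blower 0.69 [272, 239, 71, 83] -0.762
round_canvas 0.78 [392, 159, 28, 21] -1.774
square_canvas 0.71 [308, 152, 34, 26] -1.704
oblong_canvas 0.62 [343, 213, 43, 25] -1.115
oblong_canvas 0.44 [270, 212, 27, 30] -0.952
oblong_canvas 0.41 [347, 186, 109, 90] -1.42
lever_end 0.82 [366, 271, 49, 50] -0.556
lever_end 0.73 [271, 212, 27, 36] -0.958
lever_end 0.67 [224, 280, 45, 51] -0.307
pivot 0.83 [234, 319, 112, 133] -0.086
pivot 0.74 [373, 312, 106, 131] -0.313
hub 0.64 [347, 185, 110, 92] -1.423
hub 0.33 [391, 160, 28, 21] -1.751
hub 0.31 [347, 182, 113, 90] -1.461
paint_bottle 0.56 [373, 134, 20, 34] -2.12
paint_bottle 0.23 [219, 229, 24, 40] -0.794
paint_jar 0.56 [309, 137, 7, 3] -1.983
brush_mug 0.74 [221, 228, 31, 42] -0.813
brush_mug 0.54 [309, 152, 32, 28] -1.69
1.2
```

```bash
cat > h.py <<'E'
from workcell import bot, eyes, spot_in
import numpy as np, cv2
from scipy.spatial.transform import Rotation as R
def cloud(cam,depth,uv,st=None):
    """world points of pixels uv (N,2)"""
    c=eyes.get_calibration(cam)
    uv=np.atleast_2d(np.array(uv,float))
    n=cv2.undistortPoints(uv[:,None],np.array(c["K"]),np.array(c["distortion"]))[:,0]
    d=np.array([depth[int(round(v)),int(round(u))] for u,v in uv])
    p=np.c_[n,np.ones(len(n))]*d[:,None]
    if cam=="wrist":
        T=np.array(c["T_tool_cam"]); p=p@T[:3,:3].T+T[:3,3]
        return R.from_rotvec(st["tcp_rot"]).apply(p)+st["tool_pos"]
    r=np.array(c["rotation"]); r=R.from_rotvec(r).as_matrix() if r.size==3 else r
    return p@r.T+np.array(c["position"])
def project(cam,P,st=None):
    c=eyes.get_calibration(cam); r=R.from_rotvec(c["rotation"]).as_matrix()
    q=(np.atleast_2d(P)-c["position"])@r
    return cv2.projectPoints(q,np.zeros(3),np.zeros(3),np.array(c["K"]),np.array(c["distortion"]))[0][:,0]
E
python3 - <<'E'
from h import *
for cam,L in {"scene":dict(stand=(274,241),bA=(395,149),bB=(362,202),bC=(301,146),round=(227,250),sq=(316,270),ob=(300,204),eA=(402,129),eC=(305,123),eB=(366,189),bottle=(224,318),jar=(309,316),mug=(412,229)),
 "side":dict(stand=(348,182),bA=(371,314),bC=(238,316),bB=(272,239),round=(392,159),sq=(308,152),ob=(343,213),eA=(366,271),eB=(271,212),eC=(224,280),bottle=(373,134),jar=(309,137),mug=(221,228))}.items():
    d=np.load(f"pics/{cam}0.npy")
    for k,p in L.items(): print(cam,k,np.round(cloud(cam,d,p)[0],3))
a=cv2.imread("pics/scene0.png")[90:350,180:440]; cv2.imwrite("pics/v1.png",cv2.resize(a,(600,600),interpolation=cv2.INTER_CUBIC))
E
```

```text
scene stand [ 0.486 -0.183  0.115]
scene bA [0.601 0.275 0.184]
scene bB [0.611 0.066 0.129]
scene bC [0.342 0.136 0.172]
scene round [ 0.408 -0.28   0.121]
scene sq [ 0.636 -0.199  0.12 ]
scene ob [ 0.462 -0.033  0.118]
scene eA [0.596 0.32  0.23 ]
scene eC [0.328 0.179 0.229]
scene eB [0.611 0.084 0.166]
scene bottle [ 0.518 -0.415  0.079]
scene jar [ 0.678 -0.289  0.066]
scene mug [0.766 0.088 0.09 ]
side stand [ 0.479 -0.14   0.099]
side bA [0.27  0.264 0.182]
side bC [0.528 0.386 0.183]
side bB [0.575 0.142 0.127]
side round [ 0.391 -0.264  0.116]
side sq [ 0.627 -0.189  0.114]
side ob [ 0.445 -0.014  0.121]
side eA [0.311 0.198 0.234]
side eB [0.602 0.091 0.164]
side eC [0.581 0.343 0.23 ]
side bottle [ 0.489 -0.381  0.078]
side jar [ 0.673 -0.298  0.063]
side mug [0.73  0.143 0.087]
```

View pics/scene0.png

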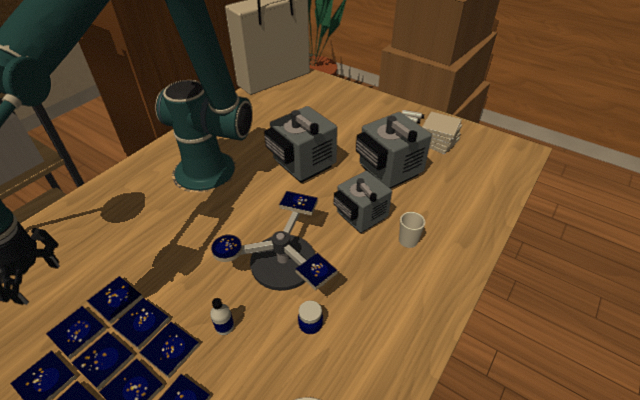

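View pics/v1.png

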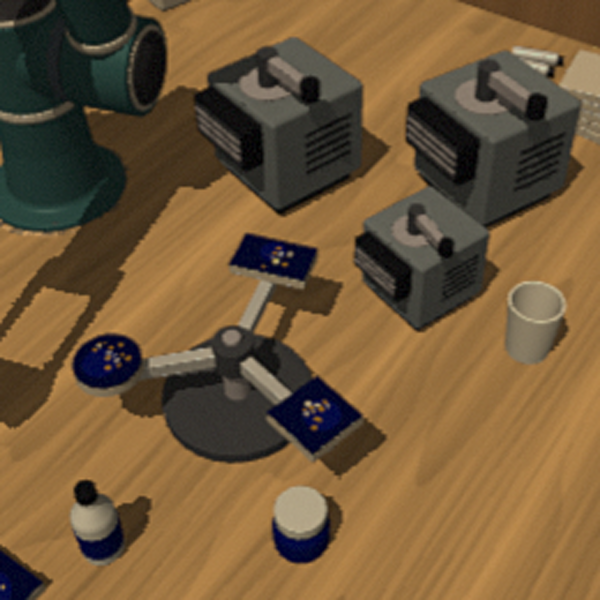

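The picture shows three blowers: (301,146), (395,149) and (362,202). The last fits, because its top is at about 0.13 m while the others reach about 0.18 m, and its outlet faces the stand. The crop confirms it. The canvases are round (227,250), square (316,270) and oblong (300,204). Next I fit the geometry.

```bash
cat > geo.py <<'E'
from h import *
def geo(tag,cams=("scene","side"),verbose=True):
    out={}
    for cam in cams:
        im,d=cv2.imread(f"pics/{cam}{tag}.png"),np.load(f"pics/{cam}{tag}.npy")
        v,u=np.mgrid[100:360,150:500]; uv=np.c_[u.ravel(),v.ravel()]
        uv=uv[d[uv[:,1],uv[:,0]]>0]; P=cloud(cam,d,uv); C=im[uv[:,1],uv[:,0]].astype(int)
        # blower top plane
        m=(abs(P[:,2]-.13)<.006)&(abs(P[:,0]-.6)<.12)&(abs(P[:,1]-.09)<.12)
        rc=cv2.minAreaRect(P[m,:2].astype(np.float32))
        print(cam,"blower top",np.round(rc[0],4),np.round(rc[1],4),round(rc[2],2),m.sum(),round(np.median(P[m,2]),4))
        m=(P[:,2]>.145)&(P[:,2]<.185)&(abs(P[:,0]-.6)<.08)&(abs(P[:,1]-.09)<.08)
        rc=cv2.minAreaRect(P[m,:2].astype(np.float32))
        print("  lever",np.round(cv2.boxPoints(rc),3).tolist(),m.sum(), "median end", np.round(np.median(P[m],0),3))
        # canvases tops
        blue=(C[:,0]>C[:,2]+25)&(abs(P[:,2]-.118)<.008)&(abs(P[:,0]-.48)<.24)&(abs(P[:,1]+.17)<.24)
        lab=np.zeros(im.shape[:2],np.uint8); lab[uv[blue,1],uv[blue,0]]=1
        lab=cv2.morphologyEx(lab,cv2.MORPH_CLOSE,np.ones((7,7)))
        n,L,s,c=cv2.connectedComponentsWithStats(lab); li=L[uv[:,1],uv[:,0]]
        for i in range(1,n):
            mm=(li==i)&(abs(P[:,2]-.118)<.008)
            if mm.sum()<100: continue
            rc=cv2.minAreaRect(P[mm,:2].astype(np.float32)); print("  canvas",np.round(c[i]),np.round(rc[0],4),np.round(rc[1],3),"z",round(np.median(P[mm,2]),4))
        m=(P[:,2]>.108)&(P[:,2]<.13)&(np.hypot(P[:,0]-.485,P[:,1]+.165)<.05)
        m2=m&(C[:,0]<100)
        q=P[m,:2]; print("  hub",np.round(cv2.minAreaRect(q.astype(np.float32))[:2],4).tolist(),m.sum())
        m=(abs(P[:,2]-.02)<.004)&(np.hypot(P[:,0]-.485,P[:,1]+.165)<.16)&(C.sum(1)<250)
        if m.sum()>20:
            (x,y),r=cv2.minEnclosingCircle(P[m,:2].astype(np.float32)); print("  foot",round(x,4),round(y,4),round(r,4),m.sum())
E
python3 -c "
from geo import *
geo('0')"
```

```text
scene blower top [0.5832 0.1115] [0.1448 0.1223] 72.48 1002 0.1308
  lever [[0.5659999847412109, 0.10000000149011612], [0.6449999809265137, 0.05400000140070915], [0.656000018119812, 0.0729999989271164], [0.5770000219345093, 0.11900000274181366]] 196 median end [0.61  0.086 0.167]
  canvas [298. 201.] [ 0.45   -0.0269] [0.095 0.057] z 0.1194
  canvas [226. 246.] [ 0.3952 -0.2714] [0.071 0.073] z 0.1193
  canvas [316. 269.] [ 0.6333 -0.1961] [0.07  0.072] z 0.1191
  hub [[0.4926, -0.1636], [0.0471, 0.049]] 221
  foot 0.4923 -0.1633 0.0961 1638
side blower top [0.5804 0.1144] [0.1432 0.1222] 71.72 1674 0.1297
  lever [[0.5630000233650208, 0.10199999809265137], [0.6449999809265137, 0.05900000035762787], [0.6549999713897705, 0.07699999958276749], [0.5730000138282776, 0.12099999934434891]] 250 median end [0.602 0.094 0.166]
  canvas [391. 158.] [ 0.3941 -0.2654] [0.069 0.07 ] z 0.1184
  canvas [343. 211.] [ 0.4492 -0.0243] [0.098 0.061] z 0.118
  hub [[0.4906, -0.1608], [0.0469, 0.0503]] 189
  foot 0.4917 -0.1586 0.0946 560
```

```bash
python3 - <<'E'
import cv2
a=cv2.imread("pics/side0.png")[120:300,200:420]; cv2.imwrite("pics/v2.png",cv2.resize(a,None,fx=3.3,fy=3.3,interpolation=cv2.INTER_CUBIC))
E
```

```text
(no output)
```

View pics/v2.png

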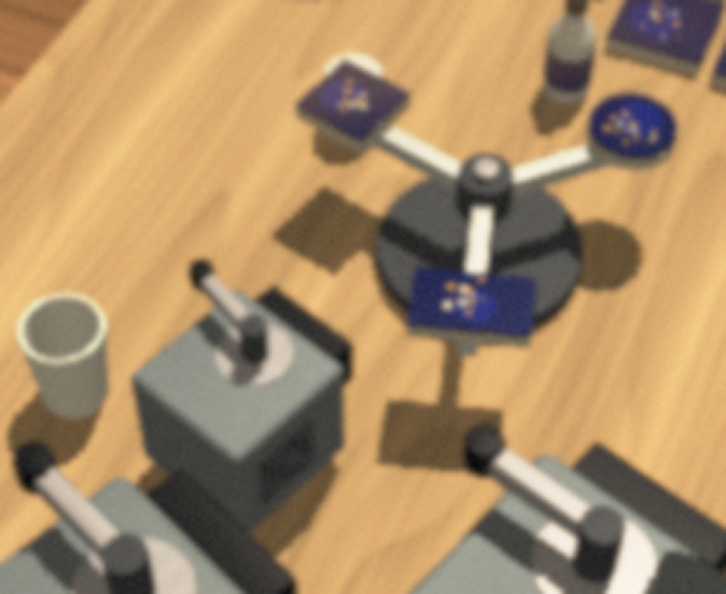

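```bash
python3 - <<'E'
from h import *
s=bot.read_state(); print(s["time"],np.round(s["tool_pos"],4),np.round(R.from_rotvec(s["tcp_rot"]).as_matrix(),2).tolist())
A=np.array([.492,-.161]); p=np.array(s["tool_pos"][:2])
f=lambda a:A+.065*np.array([np.cos(np.radians(a)),np.sin(np.radians(a))])
print("entry",f(287)-p)
a=np.arange(287,96.9,-10); print(a); print("; ".join("%.3f %.3f 0 0"%tuple(np.round(f(b),3)-np.round(f(c),3)) for c,b in zip(a,a[1:])))
E
```

```text
1.2 [ 0.2345 -0.6329  0.2453] [[0.94, 0.35, 0.0], [0.35, -0.94, -0.0], [-0.0, 0.0, -1.0]]
entry [0.27649153 0.40978678]
[287. 277. 267. 257. 247. 237. 227. 217. 207. 197. 187. 177. 167. 157.
 147. 137. 127. 117. 107.  97.]
-0.011 -0.003 0 0; -0.011 0.000 0 0; -0.012 0.002 0 0; -0.010 0.003 0 0; -0.010 0.005 0 0; -0.009 0.007 0 0; -0.008 0.009 0 0; -0.006 0.009 0 0; -0.004 0.011 0 0; -0.003 0.011 0 0; 0.000 0.011 0 0; 0.002 0.012 0 0; 0.003 0.010 0 0; 0.005 0.010 0 0; 0.007 0.009 0 0; 0.009 0.008 0 0; 0.009 0.006 0 0; 0.011 0.004 0 0; 0.011 0.003 0 0
```

Call:
{"name": "carry_out", "arguments": {
  "series": "0.035 0.051 0 0; 0.035 0.051 0 0; 0.035 0.051 0 0; 0.035 0.051 0 0; 0.035 0.051 0 0; 0.035 0.051 0 0; 0.035 0.051 0 0; 0.032 0.053 0 0; 0 0 0 0; 0 0 0 0",
  "jaw": -1
}}

```text
time: 2.45
tool_pos: [0.5114, -0.223, 0.2453]
tcp_rot: [3.091, 0.556, -0.001]
wrist_force: [-0.2, -0.4, 0.7]
width: 0.003
grip_force: 0.0
```

```bash
python3 - <<'E'
from h import *
s=bot.read_state(); im,d=eyes.read_camera("wrist"); cv2.imwrite("pics/w1.png",im)
v,u=np.mgrid[0:400:2,0:640:2]; uv=np.c_[u.ravel(),v.ravel()]; uv=uv[d[uv[:,1],uv[:,0]]>0]
P=cloud("wrist",d,uv,s); C=im[uv[:,1],uv[:,0]].astype(int)
m=(abs(P[:,2]-.1)<.005)&(np.hypot(P[:,0]-.492,P[:,1]+.161)<.11)&(np.hypot(P[:,0]-.492,P[:,1]+.161)>.03)
a=np.degrees(np.arctan2(P[m,1]+.161,P[m,0]-.492)); print(np.histogram(a,np.arange(-180,181,10)))
m=(abs(P[:,2]-.114)<.004)&(np.hypot(P[:,0]-.492,P[:,1]+.161)<.04); print(m.sum(), cv2.minAreaRect(P[m,:2].astype(np.float32)))
E
```

```text
(array([  0,   0,   0,   0,  88, 108,  22,   0,   0,   0,   0,   0,   0,
         0,   7,  91, 318,  14,   0,   0,   0,   0,   0,   0,   0,   0,
         0,  20, 255, 113,   5,   0,   0,   0,   0,   0]), array([-180, -170, -160, -150, -140, -130, -120, -110, -100,  -90,  -80,
        -70,  -60,  -50,  -40,  -30,  -20,  -10,    0,   10,   20,   30,
         40,   50,   60,   70,   80,   90,  100,  110,  120,  130,  140,
        150,  160,  170,  180]))
467 ((0.49287086725234985, -0.16617795825004578), (0.04800077900290489, 0.04773293808102608), 64.01863861083984)
```

View pics/w1.png

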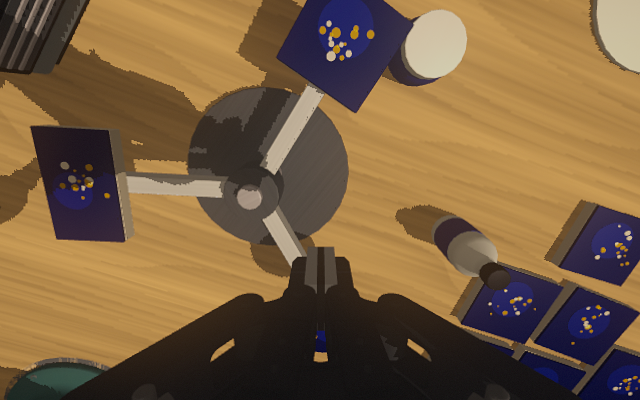

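The fingertips (320,260) are over the free sector between the round and square arms, and the hub at (250,195) agrees with the fit. I'll descend and begin the arc.

Call:
{"name": "carry_out", "arguments": {
  "series": "0 0 -0.04 0; 0 0 -0.04 0; 0 0 -0.04 0; 0 0 -0.03 0; 0 0 -0.017 0; 0 0 0 0; -0.011 -0.003 0 0; -0.011 0 0 0; -0.012 0.002 0 0; -0.01 0.003 0 0; -0.010 0.005 0 0; -0.009 0.007 0 0; 0 0 0 0"
}}

```text
time: 4.12
tool_pos: [0.4469, -0.2078, 0.0778]
tcp_rot: [-3.091, -0.555, 0.003]
wrist_force: [0.5, 0.2, -0.3]
width: 0.003
grip_force: 0.0
```

```bash
python3 - <<'E'
from geo import *
for c in ("scene","side"):
    im,d=eyes.read_camera(c); cv2.imwrite(f"pics/{c}1.png",im); np.save(f"pics/{c}1.npy",d)
geo('1')
s=bot.read_state(); print(s["wrist_force"],s["tool_pos"])
E
```

```text
scene blower top [0.5819 0.1104] [0.1467 0.1233] 71.86 1002 0.1308
  lever [[0.5659999847412109, 0.0989999994635582], [0.6470000147819519, 0.057999998331069946], [0.6570000052452087, 0.07699999958276749], [0.5759999752044678, 0.11800000071525574]] 197 median end [0.609 0.086 0.166]
  canvas [321. 211.] [ 0.5252 -0.022 ] [0.057 0.081] z 0.1196
  canvas [229. 228.] [ 0.3559 -0.218 ] [0.065 0.075] z 0.1196
  canvas [292. 280.] [ 0.6036 -0.2558] [0.072 0.074] z 0.1193
  hub [[0.4814, -0.1691], [0.0738, 0.0519]] 243
  foot 0.4944 -0.1617 0.0967 1518
side blower top [0.5725 0.0906] [0.1943 0.1233] 72.46 1690 0.1297
  lever [[0.5619999766349792, 0.10199999809265137], [0.6449999809265137, 0.057999998331069946], [0.6549999713897705, 0.07699999958276749], [0.5720000267028809, 0.12099999934434891]] 246 median end [0.604 0.094 0.166]
  canvas [398. 175.] [ 0.3567 -0.2093] [0.066 0.072] z 0.1181
  canvas [318. 204.] [ 0.5172 -0.0166] [0.057 0.091] z 0.1179
  hub [[0.4788, -0.1658], [0.0732, 0.0507]] 203
  foot 0.4926 -0.1578 0.0945 919
[-0.09362186 -0.12839746  0.76146247] [ 0.44790773 -0.20850379  0.0779776 ]
```

The push is working and the stand hasn't moved, so I'll carry on along the arc.

Call:
{"name": "carry_out", "arguments": {
  "series": "-0.008 0.009 0 0; -0.006 0.009 0 0; -0.004 0.011 0 0; -0.003 0.011 0 0; 0 0.011 0 0; 0.002 0.012 0 0; 0.003 0.010 0 0; 0.005 0.010 0 0; 0.007 0.009 0 0; 0.009 0.008 0 0; 0.009 0.006 0 0; 0.011 0.004 0 0; 0 0 0 0"
}}

```text
time: 5.85
tool_pos: [0.475, -0.0986, 0.0785]
tcp_rot: [3.092, 0.555, 0.002]
wrist_force: [-0.8, 0.7, 0.3]
width: 0.001
grip_force: 0.0
```

```bash
python3 - <<'E'
from geo import *
for c in ("scene","side"):
    im,d=eyes.read_camera(c); cv2.imwrite(f"pics/{c}2.png",im); np.save(f"pics/{c}2.npy",d)
geo('2')
s=bot.read_state(); print(s["wrist_force"],s["tool_pos"])
a=cv2.imread("pics/scene2.png")[90:350,180:440]; cv2.imwrite("pics/v3.png",cv2.resize(a,(600,600),interpolation=cv2.INTER_CUBIC))
E
```

```text
scene blower top [0.5718 0.0784] [0.215 0.122] 71.67 1010 0.1306
  lever [[0.5659999847412109, 0.09799999743700027], [0.6480000019073486, 0.05700000002980232], [0.6570000052452087, 0.07599999755620956], [0.574999988079071, 0.11699999868869781]] 198 median end [0.609 0.086 0.167]
  canvas [320. 209.] [ 0.5201 -0.019 ] [0.052 0.068] z 0.1194
  canvas [229. 229.] [ 0.36   -0.2223] [0.071 0.073] z 0.1194
  canvas [295. 279.] [ 0.6072 -0.2495] [0.097 0.06 ] z 0.1192
  hub [[0.4975, -0.1569], [0.0638, 0.0489]] 236
  foot 0.4929 -0.1623 0.0956 1516
side blower top [0.5703 0.0843] [0.2085 0.1207] 71.95 1675 0.1297
  lever [[0.5619999766349792, 0.10199999809265137], [0.6439999938011169, 0.05999999865889549], [0.6539999842643738, 0.08100000023841858], [0.5720000267028809, 0.12200000137090683]] 250 median end [0.602 0.095 0.166]
  canvas [397. 173.] [ 0.3589 -0.2146] [0.067 0.07 ] z 0.1181
  canvas [321. 205.] [ 0.509  -0.0188] [0.067 0.069] z 0.118
  hub [[0.0, 0.0], [0.0, 0.0]] 0
  foot 0.4924 -0.1589 0.0959 619
[-0.37895594 -0.29743915  0.06223898] [ 0.47394847 -0.09884038  0.07831756]
```

View pics/v3.png

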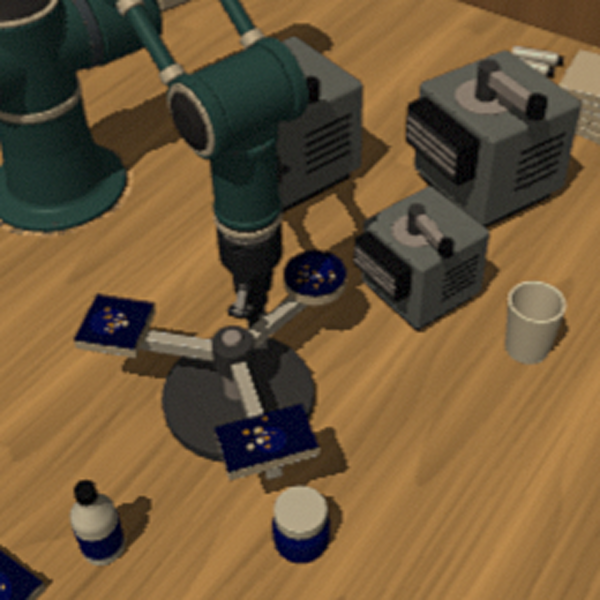

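The round canvas is at about 83° and the outlet direction is about 72°, so roughly 11° remains.

Call:
{"name": "carry_out", "arguments": {
  "series": "0.006 0.0015 0 0; 0.006 0.001 0 0; 0 0 0 0"
}}

```text
time: 6.32
tool_pos: [0.4863, -0.0965, 0.0785]
tcp_rot: [3.092, 0.554, 0.002]
wrist_force: [-0.5, -0.4, 0.5]
width: -0.0
grip_force: 0.0
```

```bash
python3 - <<'E'
from geo import *
for c in ("scene","side"):
    im,d=eyes.read_camera(c); cv2.imwrite(f"pics/{c}3.png",im); np.save(f"pics/{c}3.npy",d)
geo('3')
s=bot.read_state(); print(s["wrist_force"],s["tool_pos"])
E
```

```text
scene blower top [0.5835 0.1117] [0.145  0.1215] 71.41 998 0.1307
  lever [[0.5659999847412109, 0.0989999994635582], [0.6449999809265137, 0.0560000017285347], [0.6549999713897705, 0.07599999755620956], [0.5770000219345093, 0.11900000274181366]] 195 median end [0.609 0.086 0.167]
  canvas [324. 212.] [ 0.5382 -0.0208] [0.054 0.076] z 0.1196
  canvas [232. 224.] [ 0.3537 -0.2026] [0.072 0.069] z 0.1195
  canvas [287. 281.] [ 0.5947 -0.2653] [0.096 0.058] z 0.1191
  hub [[0.4928, -0.1589], [0.0494, 0.0565]] 228
  foot 0.4931 -0.1627 0.0952 1497
side blower top [0.5686 0.0751] [0.2263 0.1208] 72.36 1671 0.1297
  lever [[0.5630000233650208, 0.10300000011920929], [0.6449999809265137, 0.05999999865889549], [0.6549999713897705, 0.07900000363588333], [0.5730000138282776, 0.12099999934434891]] 248 median end [0.604 0.094 0.166]
  canvas [398. 178.] [ 0.3532 -0.1965] [0.068 0.069] z 0.1179
  canvas [314. 202.] [ 0.5309 -0.018 ] [0.067 0.066] z 0.1184
  hub [[0.4712, -0.1554], [0.0272, 0.0085]] 19
  foot 0.4937 -0.1561 0.0953 641
[ 0.22730597 -0.33233998 -0.36625241] [ 0.48590292 -0.09647847  0.07840112]
```

Call:
{"name": "carry_out", "arguments": {
  "series": "0.0045 0 0 0; 0 0 0 0"
}}

```text
time: 6.68
tool_pos: [0.4905, -0.0965, 0.0784]
tcp_rot: [3.092, 0.554, 0.001]
wrist_force: [-0.7, -0.4, 0.2]
width: 0.001
grip_force: 0.0
```

```bash
python3 - <<'E'
from geo import *
for c in ("scene","side"):
    im,d=eyes.read_camera(c); cv2.imwrite(f"pics/{c}4.png",im); np.save(f"pics/{c}4.npy",d)
geo('4')
s=bot.read_state(); print(s["wrist_force"],s["tool_pos"])
E
```

```text
scene blower top [0.583  0.1113] [0.145 0.121] 71.31 998 0.1308
  lever [[0.5669999718666077, 0.09799999743700027], [0.6449999809265137, 0.05400000140070915], [0.656000018119812, 0.07400000095367432], [0.578000009059906, 0.11800000071525574]] 198 median end [0.609 0.087 0.166]
  canvas [325. 214.] [ 0.5459 -0.0241] [0.055 0.074] z 0.1193
  canvas [234. 222.] [ 0.351  -0.1942] [0.071 0.069] z 0.1195
  canvas [283. 281.] [ 0.589  -0.2708] [0.096 0.06 ] z 0.1193
  hub [[0.4973, -0.1623], [0.0574, 0.0516]] 226
  foot 0.493 -0.1632 0.0952 1506
side blower top [0.5691 0.0777] [0.2212 0.1218] 71.81 1677 0.1297
  lever [[0.5630000233650208, 0.10100000351667404], [0.6439999938011169, 0.057999998331069946], [0.6539999842643738, 0.07699999958276749], [0.5730000138282776, 0.11999999731779099]] 246 median end [0.603 0.094 0.166]
  canvas [397. 180.] [ 0.3511 -0.1887] [0.067 0.069] z 0.1177
  canvas [312. 201.] [ 0.5388 -0.0202] [0.065 0.067] z 0.1181
  hub [[0.4738, -0.1584], [0.0409, 0.0123]] 38
  foot 0.49 -0.1625 0.0972 616
[0.88168847 0.07682873 0.18810411] [ 0.49036703 -0.09647214  0.07841735]
```

Round canvas is at 72.1° against a target of 71.9°. Next I back off, lift, and go over behind the lever.

Call:
{"name": "carry_out", "arguments": {
  "series": "-0.012 0 0 0; 0 0 0.05 0; 0 0 0.05 0; 0 0 0.052 0; 0.033 0.042 0 0; 0.033 0.042 0 0; 0.033 0.042 0 0; 0.034 0.041 0 0; 0.034 0.041 0 0; 0 0 0 0; 0 0 0 0"
}}

```text
time: 8.15
tool_pos: [0.6439, 0.1112, 0.2296]
tcp_rot: [3.092, 0.555, -0.003]
wrist_force: [0.4, -0.5, 0.3]
width: 0.003
grip_force: 0.0
```

```bash
python3 - <<'E'
from h import *
s=bot.read_state(); im,d=eyes.read_camera("wrist"); cv2.imwrite("pics/w2.png",im)
v,u=np.mgrid[0:400:2,0:640:2]; uv=np.c_[u.ravel(),v.ravel()]; uv=uv[d[uv[:,1],uv[:,0]]>0]
P=cloud("wrist",d,uv,s)
m=(P[:,2]>.147)&(P[:,2]<.175)&(abs(P[:,0]-.6)<.07)&(abs(P[:,1]-.08)<.06)
print(s["tool_pos"],m.sum(),np.round(cv2.boxPoints(cv2.minAreaRect(P[m,:2].astype(np.float32))),3).tolist())
Q=np.array([.58,.106]); f=lambda a,r:np.round(Q+r*np.array([np.cos(np.radians(a)),np.sin(np.radians(a))]),3)
a=np.r_[5,np.arange(-3,-67,-7)]; r=np.r_[65,60,np.full(len(a)-2,56)]
pts=[f(*x) for x in zip(a,r)]; print(a,pts[0],pts[-1]); print("; ".join("%.3f %.3f 0 0"%tuple(q-p) for p,q in zip(pts,pts[1:])))
E
```

```text
[0.64393988 0.11122158 0.22962434] 318 [[0.6169999837875366, 0.07400000095367432], [0.6439999938011169, 0.0560000017285347], [0.6549999713897705, 0.07199999690055847], [0.6269999742507935, 0.09000000357627869]]
[  5  -3 -10 -17 -24 -31 -38 -45 -52 -59 -66] [65.333  5.771] [ 23.357 -51.053]
-4.835 -8.805 0 0; -4.769 -6.584 0 0; -1.596 -6.649 0 0; -2.394 -6.404 0 0; -3.158 -6.065 0 0; -3.872 -5.635 0 0; -4.531 -5.121 0 0; -5.121 -4.531 0 0; -5.635 -3.872 0 0; -6.065 -3.158 0 0
```

View pics/w2.png

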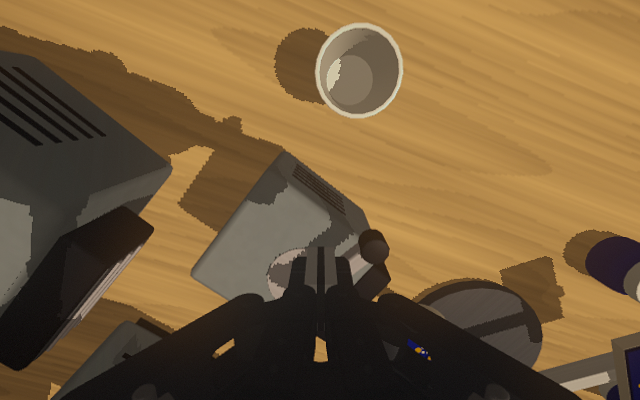

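The fingers (320,260) hang behind the lever, whose black end is at (373,245). Descent is clear, so I go down and sweep.

Call:
{"name": "carry_out", "arguments": {
  "series": "0 0 -0.035 0; 0 0 -0.025 0; 0 0 -0.014 0; 0 0 0 0; -0.005 -0.009 0 0; -0.005 -0.0065 0 0; -0.0015 -0.0065 0 0; -0.0025 -0.0065 0 0; -0.003 -0.006 0 0; -0.004 -0.0055 0 0; -0.0045 -0.005 0 0; -0.005 -0.0045 0 0; 0 0 0 0"
}}

```text
time: 9.82
tool_pos: [0.6139, 0.0615, 0.1562]
tcp_rot: [3.092, 0.554, -0.001]
wrist_force: [-0.6, 0.9, -0.3]
width: 0.002
grip_force: 0.0
```

```bash
python3 - <<'E'
from geo import *
for c in ("scene","side"):
    im,d=eyes.read_camera(c); cv2.imwrite(f"pics/{c}5.png",im); np.save(f"pics/{c}5.npy",d)
geo('5')
s=bot.read_state(); print(s["wrist_force"],s["tool_pos"])
a=cv2.imread("pics/scene5.png")[90:350,180:440]; cv2.imwrite("pics/v5.png",cv2.resize(a,(600,600),interpolation=cv2.INTER_CUBIC))
E
```

```text
scene blower top [0.5712 0.0772] [0.2176 0.1208] 69.84 805 0.1305
  lever [[0.5720000267028809, 0.0989999994635582], [0.6019999980926514, 0.02500000037252903], [0.6370000243186951, 0.039000000804662704], [0.6069999933242798, 0.11299999803304672]] 116 median end [0.612 0.048 0.166]
  canvas [323. 213.] [ 0.5386 -0.0268] [0.069 0.07 ] z 0.1195
  canvas [234. 222.] [ 0.3519 -0.1935] [0.07  0.072] z 0.1195
  canvas [283. 281.] [ 0.589  -0.2707] [0.096 0.06 ] z 0.1192
  hub [[0.4929, -0.1637], [0.0483, 0.0479]] 226
  foot 0.4935 -0.163 0.0951 1523
side blower top [0.5736 0.0941] [0.1878 0.1211] 70.91 1726 0.1296
  lever [[0.5640000104904175, 0.11299999803304672], [0.5979999899864197, 0.02800000086426735], [0.6330000162124634, 0.041999999433755875], [0.5989999771118164, 0.12700000405311584]] 253 median end [0.59  0.077 0.166]
  canvas [397. 180.] [ 0.3509 -0.1891] [0.067 0.071] z 0.1179
  canvas [313. 201.] [ 0.536 -0.024] [0.071 0.073] z 0.1176
  hub [[0.4908, -0.1617], [0.0491, 0.0534]] 193
  foot 0.4907 -0.161 0.0962 629
[-0.18226637 -0.49554793  0.59913463] [0.61427851 0.06179068 0.15622697]
```

View pics/v5.png

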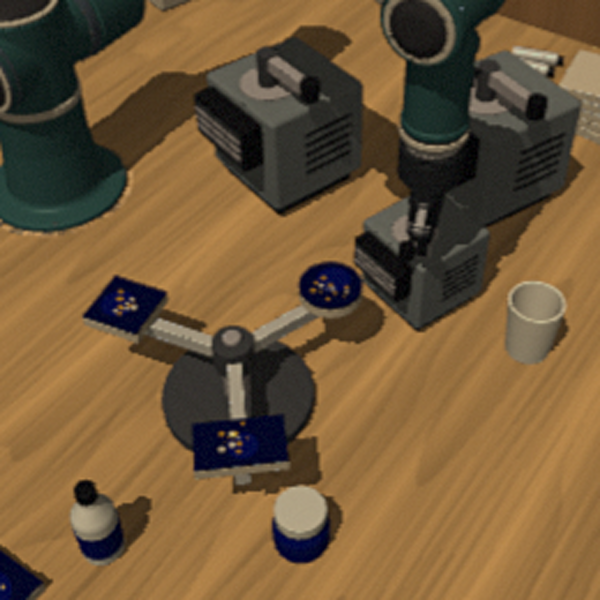

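The canvas is still centred and the lever is about three quarters over. I'll finish the sweep.

Call:
{"name": "carry_out", "arguments": {
  "series": "-0.0055 -0.004 0 0; -0.006 -0.003 0 0; -0.004 -0.0015 0 0; 0 0 0 0"
}}

```text
time: 10.42
tool_pos: [0.5984, 0.0532, 0.1563]
tcp_rot: [3.092, 0.554, -0.001]
wrist_force: [0.5, -0.8, -0.4]
width: -0.0
grip_force: 0.0
```

Call:
{"name": "carry_out", "arguments": {
  "series": "-0.003 -0.001 0 0; 0 0 0 0"
}}

```text
time: 10.68
tool_pos: [0.5957, 0.0524, 0.1562]
tcp_rot: [3.092, 0.554, -0.001]
wrist_force: [0.6, 0.3, 0.1]
width: -0.001
grip_force: 0.1
```

Call:
{"name": "carry_out", "arguments": {
  "series": "-0.003 -0.0005 0 0; 0 0 0 0"
}}

```text
time: 10.92
tool_pos: [0.5949, 0.0523, 0.1566]
tcp_rot: [3.092, 0.554, 0.008]
wrist_force: [7.2, 1.4, -3.5]
width: 0.005
grip_force: 3.2
```

```bash
cat > lev.py <<'E'
from h import *
for cam in ("scene","side"):
    im,d=eyes.read_camera(cam); v,u=np.mgrid[100:360,150:500]; uv=np.c_[u.ravel(),v.ravel()]
    uv=uv[d[uv[:,1],uv[:,0]]>0]; P=cloud(cam,d,uv)
    q=P[:,:2]-[.58,.106]; r=np.hypot(*q.T); a=np.degrees(np.arctan2(q[:,1],q[:,0]))
    m=(P[:,2]>.155)&(P[:,2]<.174)&(r<.09)&(r>.025)
    print(cam,np.histogram(a[m],np.arange(-130,-20,6)),np.median(a[m&(r>.055)]),m.sum())
E
python3 lev.py
```

```text
scene (array([ 0,  0,  0,  0,  0,  9, 27, 19,  5, 11,  9,  8,  0,  0,  0,  0,  0,
        0]), array([-130, -124, -118, -112, -106, -100,  -94,  -88,  -82,  -76,  -70,
        -64,  -58,  -52,  -46,  -40,  -34,  -28,  -22])) -86.3410438116238 88
side (array([ 0,  0,  0,  4, 31, 43, 36, 13,  6,  4,  4,  1,  0,  0,  0,  0,  0,
        0]), array([-130, -124, -118, -112, -106, -100,  -94,  -88,  -82,  -76,  -70,
        -64,  -58,  -52,  -46,  -40,  -34,  -28,  -22])) -94.73479296869587 142
```

The force rose to 7 N and the lever is at about -92°, so it is on its stop. I'll back off, lift and check.

Call:
{"name": "carry_out", "arguments": {
  "series": "0.015 0.004 0 0; 0 0 0.04 0; 0 0 0.05 0; 0 0 0.03 0; 0 0 0 0; 0 0 0 0"
}}

```text
time: 11.78
tool_pos: [0.6075, 0.0561, 0.275]
tcp_rot: [-3.092, -0.554, 0.003]
wrist_force: [-0.3, -1.2, -0.3]
width: 0.002
grip_force: 0.0
```

```bash
python3 lev.py; python3 - <<'E'
from geo import *
for c in ("scene","side"):
    im,d=eyes.read_camera(c); cv2.imwrite(f"pics/{c}6.png",im); np.save(f"pics/{c}6.npy",d)
geo('6')
E
```

```text
scene (array([ 0,  0,  0,  0,  4, 19, 36, 41,  5,  0,  0,  0,  0,  0,  0,  0,  0,
        0]), array([-130, -124, -118, -112, -106, -100,  -94,  -88,  -82,  -76,  -70,
        -64,  -58,  -52,  -46,  -40,  -34,  -28,  -22])) -89.92648398455552 105
side (array([ 0,  0,  0,  4, 29, 44, 37,  6,  0,  0,  0,  0,  0,  0,  0,  0,  0,
        0]), array([-130, -124, -118, -112, -106, -100,  -94,  -88,  -82,  -76,  -70,
        -64,  -58,  -52,  -46,  -40,  -34,  -28,  -22])) -96.24591693346449 120
scene blower top [0.584  0.1119] [0.1451 0.1228] 71.52 1038 0.1307
  lever [[0.5680000185966492, 0.02500000037252903], [0.5879999995231628, 0.02500000037252903], [0.5920000076293945, 0.11699999868869781], [0.5709999799728394, 0.11800000071525574]] 186 median end [0.582 0.071 0.167]
  canvas [323. 213.] [ 0.5388 -0.0271] [0.069 0.072] z 0.1193
  canvas [234. 222.] [ 0.3511 -0.1939] [0.07  0.072] z 0.1194
  canvas [283. 281.] [ 0.5886 -0.2707] [0.096 0.06 ] z 0.1191
  hub [[0.4929, -0.1632], [0.0464, 0.0509]] 226
  foot 0.4949 -0.1635 0.0961 1487
side blower top [0.568  0.0768] [0.2237 0.1213] 71.34 1721 0.1296
  lever [[0.5640000104904175, 0.02500000037252903], [0.5849999785423279, 0.024000000208616257], [0.5889999866485596, 0.11599999666213989], [0.5669999718666077, 0.11699999868869781]] 246 median end [0.574 0.079 0.166]
  canvas [397. 180.] [ 0.35   -0.1886] [0.067 0.069] z 0.1182
  canvas [313. 201.] [ 0.5346 -0.0205] [0.071 0.072] z 0.1181
  hub [[0.4906, -0.162], [0.0497, 0.05]] 190
  foot 0.4924 -0.1609 0.0962 782
```

```bash
python3 -c "
from h import *
print(bot.finish_job())"
```

```text
the job is handed in; nothing more can be done
None
```

I handed the job in at about 12 s of the 72 s. The last camera measurements showed the round canvas centred on the outlet to within a few millimetres and the lever on its stop, with the stand not visibly moved; the hand-in returned no verdict.

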